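# Light-cure the corner joint of a bin tray with a curing pen

## Task

First turn the curing lamp's selector to the long mark, then take the pen and pass its nose slowly (about 3 cm a second) along the whole inside joint of the tray corner, from the end where the wall steps up, keeping the nose within a centimetre of the joint, the pen slanting nose-down at about 35 degrees, and not pressing on the wood. Then set the pen down in both saddles of its rest, nose the way it was, before letting go. Leave the selector as set and the spool, jar and tin where they stand.

Things in the scene. Friction and masses are not known exactly. Their poses are not given: they have to be found in the camera images.
- work: Plywood tray corner fixed to the bench: base 130 (x) by 160 (y) by 15 mm, with an upright wall 12 mm thick along its -x edge (nearer the robot; x -65 to -53 mm), rising to 65 mm above the bench, and to 87 mm over the last 30 mm at its +y end (the step-up). Other sides open. Origin: centre of the underside; x from the wall out over the base, y along the seam, z up.
- seam_start (a point): End of the glued inside seam below the wall's step-up: the corner line where the wall's +x face meets the base's top, at (-53, +80, 15) mm in work. Axes as work.
- seam_end (a point): The other end of the seam, at (-53, -80, 15) mm in work. The seam is straight, 160 mm long.
- pen: Loose cordless curing pen, about 90 g, 170 mm long: grey square handle 18 by 18 mm (x -65 to +60 mm), then an aluminium cone nose (x +60 to +105 mm) tapering from 18 to 8 mm diameter. Origin on the pen's axis at the grip point, midway between the saddles when seated; x points to the nose, z up when it lies in the rest.
- pen_tip (a point): The front end of the pen's nose, on its axis, 105 mm from the pen's origin. Axes as pen.
- rest: Dark wooden pen rest, fixed: base 130 by 70 by 12 mm, two open-topped saddles 12 mm thick at x = -45 and +45 mm, 78 mm free between them. Saddle floor flat, 36 mm high, 23 mm wide between flared cheeks (43 mm apart at their top, 58 mm high). The pen lies along x, nose to +x; seated, its origin is at (0, 0, 45) mm. Origin: centre of the underside, z up.
- unit: Grey lamp control box, fixed, 130 by 130 by 40 mm, the selector knob at the centre of its top amid four thin black marks: three short (9 mm), one long (24 mm). The long mark lies in the box's -x direction from the knob, the short ones 0.6 rad to either side and 1.2 rad counter-clockwise (from above). Origin: centre of the underside, z up.
- knob (a joint): Selector angle in rad, 0 to 1.8, growing as the knob turns clockwise seen from above. Marks at 0, 0.6, 1.2 and 1.8; the long mark is 1.2. It is stiff (about 0.06 N m), has no spring and stays where it is left.
- knob_grip (a point): On the selector's upright turning axis, 68 mm above the bench, 10 mm below the knob's top. The knob is a black bar 16 mm wide, 50 to 78 mm above the bench, on a thin stem; x points along the bar to its narrow pointer end, 36 mm from the axis (blunt end 28 mm); z up. Pinch the bar across its 16 mm width.
- spool: Bystander: grey thread spool standing on end, 52 mm diameter, 60 mm tall. Origin: centre of its underside. Loose.
- jar: Bystander: small glass jar with a dark cap, 60 mm diameter, 62 mm tall. Origin: centre of its underside. Loose.
- tin: Bystander: flat steel tin 60 by 95 by 24 mm. Origin: centre of its underside. Loose.
Mind the look-alikes: they are no part of the job. Of the things shaped like the pen, the grey one is meant. What is shaped like the work but blue is not meant.

How it is judged:
By the outcome, as a careful person would: the job done as asked, in the order asked, and still so for the second after the job is handed in, with the robot touching nothing.
It also fails if it takes over 72 s, if anything falls off the work surface, if the arm or the gripper's body presses on something with over 40 N, if the wrist force passes 120 N, or if a joint passes its speed limit or range.

## Robot

A 6-joint arm with a two-finger parallel gripper is mounted at the origin on the work surface. World frame = base frame: x ahead of the robot, y to its left, z up, the work surface at z = 0. Lengths are in mm, angles in rad, forces in N, time in s.
With the tool pointing down it reaches from about 350 to 875 mm from the base axis. Payload 4.2 kg.
Tool frame: the origin (TCP) lies on the mounting face of the last link; the fingertips stand 173 mm ahead of it and the grasp point (between the pads) lies 155 mm ahead of it; z points along the fingers, y is the line along which they close (so a half turn about z gives the same grasp; the last joint's range is limited). The gripper opens to 85 mm and grips with 20 to 120 N. Pads are 22 mm wide; open, the fingers measure 114 mm over their backs; the gripper's body (76 mm by 85 mm) begins 54 mm behind the grasp point. The pads swing forward as they close: fully open they stand 13 mm farther back than shut.
Start: joints at [1.547, 0.385, 0.008, 0, -1.194, -0.259], TCP at [174.371, 600.162, 404.712] pointing down, gripper open.
Joint ranges: [-3.14, 3.14], [-1.21, 2.06], [-1.07, 1.41], [-3.16, 2.05], [-2.99, -0.16], [-3.1, 3.1]. Speed limits (rad/s): [2.79, 2.79, 3.14, 3.14, 3.14, 3.14].

## Interface

Orientations are given as a unit quaternion [x, y, z, w].
In Python, from bench import arm gives the robot as it stands. The module is installed in compiled form; this text tells all that it offers.
- The arm moves only by the tool move_arm, never from a script. Its arguments are lists of equal length, an entry for each row: "fingers": the finger opening in mm, from 0 to 85.4; "travel": the shift along the tool's x, y, z in mm, a list of three; "dr": the turn, a rotation vector about the tool's x, y, z in rad, a list of three. A call has 1 to 10 rows; each row is the pose to reach, as a shift and turn from the pose commanded when the call began, along the tool's axes at that moment; what a row does not reach only later rows make up. A row lasts 1/10 s, in which the tool goes at most 50 mm and 8.59 degrees, less where a joint would pass 70% of its speed; a pose out of reach is approached as far as the arm can. A call with a gripper value outside its range is refused whole. The fingers move at their own pace and stop on an object; the grip force is fixed at half the most. Time passes only in rows, so rows that repeat a pose let the fingers close. It gives the time, the measured TCP pose, the force, the opening and the grip force at its end, in the units of the state.
- arm.read_state(): the state, without advancing time (a new reading comes with each control period).
- arm.get_image(name): name is "scene" or "top"; returns the picture (480x640x3 uint8, red, green, blue); there is no depth.
- arm.camera_model(name): a dict with "intrinsics" (3x3 intrinsics, pixels), "k1" (the pictures are not rectified: a ray, as slopes to the right and down, at radius r is drawn at 1 + k1 r^2 times it, then the intrinsics apply), "pose" (4x4, takes a point from camera to world coordinates). Camera axes: x right, y up, looking along -z (the intrinsics and any distortion apply to the point x, -y, -z); pixel columns grow to the right and rows downward; lengths in mm; the calibration is good to about 2 mm. A picture is of the moment at which its call begins. camera_model takes no time and is no camera call.
- arm.job_done(): hands the job in; it is judged then, once.
The state is a dict: "clock": time; "joints": joint angles; "joint_vel": joint speeds; "joint_efforts": joint torques, N m; "position": TCP position; "ee_rot": TCP orientation; "contact_force": force on the tool from outside, world axes, zero at the start; "wrist_torque": the same for the moment, N m; "gripper_width": finger opening in mm; "grasp_force": force on a finger pad.
Only numpy, scipy, OpenCV 4.12 (cv2) and the standard library are available. Lean on these libraries where they do the work, as an engineer would, in place of code of your own. Each camera call takes 0.05 s, during which the arm holds its last target. There are 200 camera calls.

## Working session

There is one attempt and no reset: what is moved stays moved. The work goes in short steps, Python scripts to look and compute and a tool call to move; the robot and the scene stay as the last step left them, time stands still between calls to the robot, and variables do not carry over. Pictures are saved under pics/ and viewed, at most 11 in all, crops included, and the job is handed in when it is done.

Besides the shell and the picture viewer there is one more tool, called after "Call:" as name(argument=value, ...), one argument or row to a line, values as JSON. move_arm: Moves the arm, as the interface text tells. Its arguments: {"type":"object","properties":{"fingers":{"type":"array","items":{"type":"number"}},"travel":{"type":"array","items":{"type":"array","items":{"type":"number"}}},"dr":{"type":"array","items":{"type":"array","items":{"type":"number"}}}},"required":["fingers","travel","dr"]}

```bash
mkdir -p pics; python3 - <<'E'
from bench import arm
import cv2
print(arm.read_state())
for n in("scene","top"):
    cv2.imwrite(f"pics/{n}0.png",arm.get_image(n)[:,:,::-1]); print(n,arm.camera_model(n))
E
```

```text
{'clock': 0.0, 'joints': array([ 1.54660583e+00,  3.85570108e-01,  6.61954036e-03, -5.25433853e-04,
       -1.19398536e+00, -2.58577138e-01]), 'joint_vel': array([-0.00044256, -0.00130381, -0.00031484, -0.00145321,  0.00059825,
       -0.0001545 ]), 'joint_efforts': array([-1.69181008e-04, -3.92284226e+01,  1.88399863e+01,  4.18613836e+00,
       -4.60464129e-03,  3.92664077e-06]), 'position': array([174.30286134, 599.98898919, 403.60659749]), 'ee_rot': array([ 9.90007687e-01, -1.41009136e-01, -1.17420516e-04,  1.09101149e-03]), 'contact_force': array([ 0.11356203,  0.23236526, -0.08009164]), 'wrist_torque': array([ 0.03933284,  0.03603282, -0.01344694]), 'grasp_force': 0.0, 'gripper_width': 85.66190065767911}
scene {'intrinsics': array([[623.72503066,   0.        , 315.27019827],
       [  0.        , 623.72503066, 242.16584453],
       [  0.        ,   0.        ,   1.        ]]), 'k1': -0.043352878910764225, 'pose': array([[-7.94109316e-01, -4.48663825e-01,  4.09989226e-01,
         1.09143953e+03],
       [ 6.07760602e-01, -5.90838963e-01,  5.30600010e-01,
         6.95883705e+02],
       [ 4.17657882e-03,  6.70529710e-01,  7.41870922e-01,
         1.08848120e+03],
       [ 0.00000000e+00,  0.00000000e+00,  0.00000000e+00,
         1.00000000e+00]])}
top {'intrinsics': array([[623.72879885,   0.        , 331.89149429],
       [  0.        , 623.72879885, 247.2468545 ],
       [  0.        ,   0.        ,   1.        ]]), 'k1': -0.15535352818264736, 'pose': array([[-2.51351505e-02,  9.98746692e-01, -4.32812783e-02,
         4.41067294e+02],
       [-9.99530385e-01, -2.43486051e-02,  1.86052233e-02,
        -3.43285100e+01],
       [ 1.75280665e-02,  4.37285979e-02,  9.98889672e-01,
         1.52480091e+03],
       [ 0.00000000e+00,  0.00000000e+00,  0.00000000e+00,
         1.00000000e+00]])}
```

View pics/top0.png

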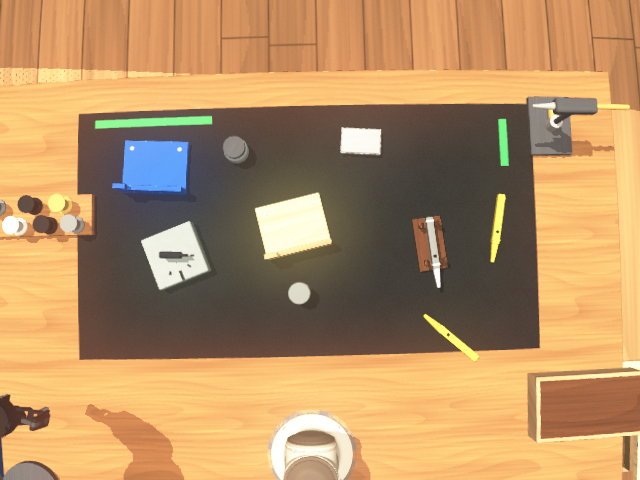

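View pics/scene0.png

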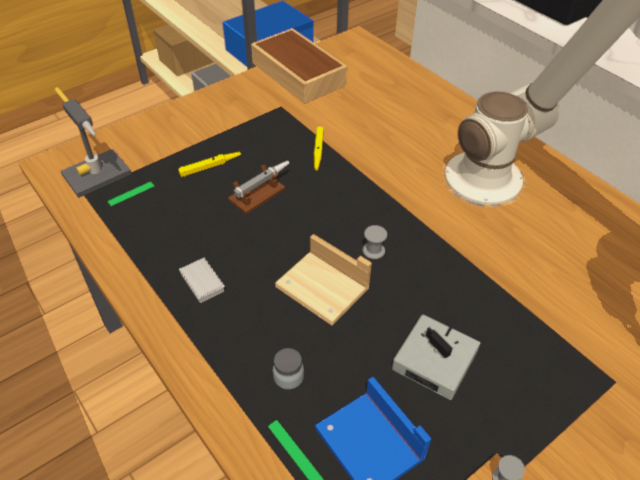

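The top view shows the control box at (176,256), the tray at (293,226), the pen in its rest at (432,245) with its nose down, the spool at (299,293), the jar at (236,150) and the tin at (361,141). I'll enlarge both views next.

```bash
python3 - <<'E'
import cv2,numpy as np
def crop(im,x,y):
    c=cv2.resize(im[y:y+75,x:x+100],None,fx=4,fy=4,interpolation=cv2.INTER_CUBIC)
    for k in range(0,100,10):
        cv2.putText(c,str(x+k),(4*k,8),0,.28,(0,255,255),1);cv2.line(c,(4*k,10),(4*k,14),(0,255,255),1)
    for k in range(10,75,10):
        cv2.putText(c,str(y+k),(0,4*k+3),0,.28,(0,255,255),1);cv2.line(c,(20,4*k),(24,4*k),(0,255,255),1)
    return c
t=cv2.imread("pics/top0.png");s=cv2.imread("pics/scene0.png")
def m(f,l):
    a=[crop(*q) for q in l];cv2.imwrite(f,np.vstack([np.hstack(a[:2]),np.hstack(a[2:])]))
m("pics/ct.png",[(t,130,217),(t,245,188),(t,385,215),(s,385,312)])
m("pics/cs.png",[(s,272,232),(s,300,232),(s,215,145),(t,260,260)])
E
```

```text
(no output)
```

View pics/ct.png

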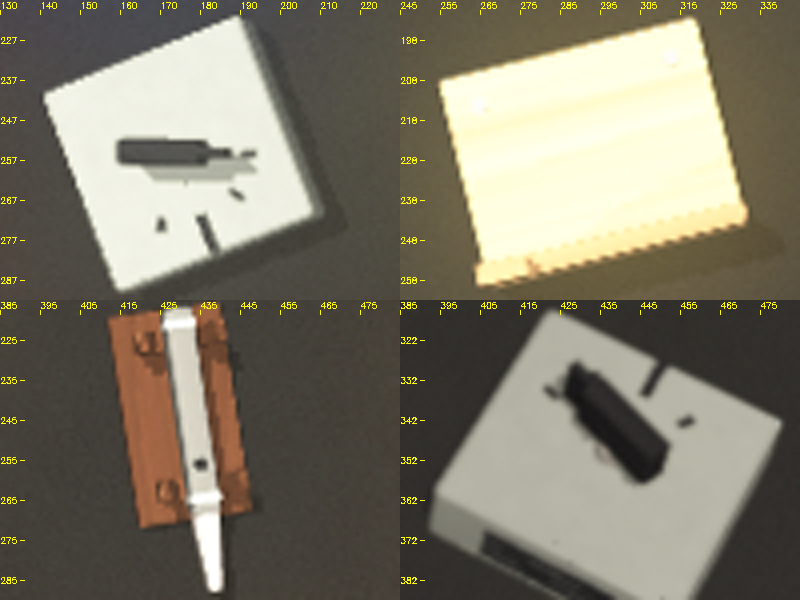

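View pics/cs.png

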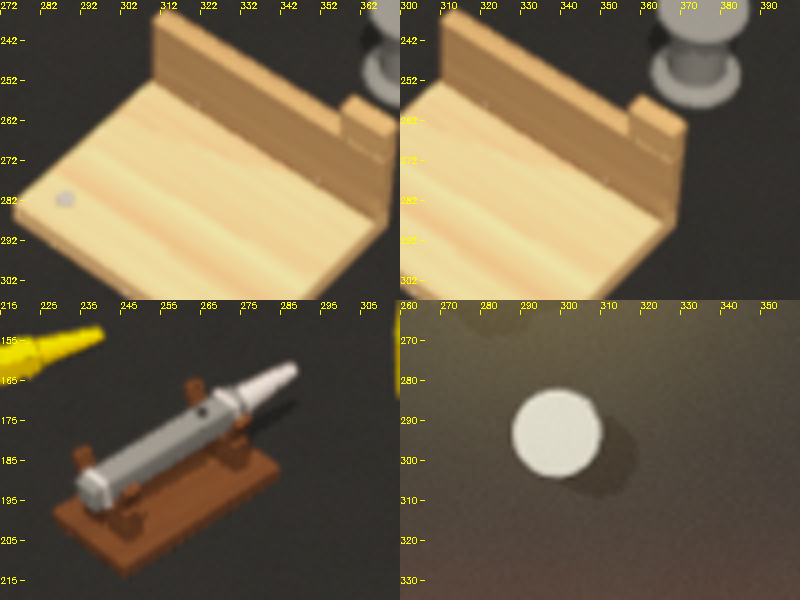

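The top crop shows the box corners, the knob pointing right along the first short mark, and the long mark lower right. The tray step is at lower left, and the grey pen's nose points down-image. The scene crop gives the seam ends at about (310,252) and (368,288). I'll fit the poses from these.

```bash
cat > h.py <<'E'
from bench import arm
import numpy as np
from scipy.spatial.transform import Rotation as R
from scipy.optimize import least_squares
CM={n:arm.camera_model(n) for n in("top","scene")}
def proj(n,P,d=np.zeros(3)):
    m=CM[n];T=m["pose"];c=(np.atleast_2d(P)-T[:3,3]-d)@T[:3,:3]
    s=np.c_[c[:,0],-c[:,1]]/-c[:,2:]; s=s*(1+m["k1"]*(s**2).sum(1,keepdims=True))
    K=m["intrinsics"];return s*K[0,0]+K[:2,2]
def ray(n,uv,z):
    f=lambda p:(proj(n,[p[0],p[1],z])-uv).ravel()
    return least_squares(f,[450,0]).x
def w(o,P):
    c,s=np.cos(o[2]),np.sin(o[2]);P=np.atleast_2d(P)
    return np.c_[o[0]+c*P[:,0]-s*P[:,1],o[1]+s*P[:,0]+c*P[:,1],P[:,2]]
def delta(pos,Rm):
    s=arm.read_state();q=R.from_quat(s["ee_rot"])
    print("t",round(s["clock"],2),"pos",s["position"].round(1),"F",s["contact_force"].round(1),"w",round(s["gripper_width"],1),"g",round(s["grasp_force"],1))
    print("travel",q.inv().apply(np.array(pos)-s["position"]).round(1),"dr",(q.inv()*Rm).as_rotvec().round(4))
def down(yaw): # tool x at yaw, z down
    return R.from_matrix(np.array([[np.cos(yaw),np.sin(yaw),0],[np.sin(yaw),-np.cos(yaw),0],[0,0,-1]]))
E
cat > fit.py <<'E'
from h import *
D={"unit":([450,250,.4],[("top",65,65,40,141,240.5),("top",65,-65,40,190.5,221),("top",-65,65,40,159.5,289.7),("top",-65,-65,40,208.5,270.7),
 ("scene",-65,-65,40,422.5,314.5),("scene",-65,65,40,480.5,342.5),("scene",65,-65,40,393.2,359.5)]),
"work":([500,50,.2],[("top",65,80,15,255,208),("top",65,-80,15,318.7,192.5),("top",-65,-80,65,331.7,243),("top",-65,80,87,264,259.2),
 ("scene",-53,-80,15,310.2,252.5),("scene",-53,80,15,368.5,288.5),("scene",65,-80,15,275.5,284.5),("scene",-53,-80,65,310,237)]),
"rest":([450,-200,3.],[("top",65,-35,12,420.2,271.7),("top",65,35,12,448,267.5),("top",-65,-35,12,412.2,219.5),("top",-65,35,12,440.5,217),
 ("top",105,0,45,438.2,288),("scene",65,-35,12,285,186.7),("scene",-65,-35,12,246.2,213.7),("scene",-65,35,12,228.2,198.2),("scene",105,0,45,288.2,162.2)])}
def res(p,raw=False):
    out=[]
    for i,(k,(g,L)) in enumerate(D.items()):
        for q in L:
            d=p[9:12] if q[0]=="top" else p[12:15]
            e=(proj(q[0],w(p[3*i:3*i+3],q[1:4]),d)-q[4:6]).ravel()-.0
            if raw: print(k,q[0],e.round(2))
            out+=list(e)
    return np.array(out+list(p[9:]/1.5))
s=least_squares(res,sum([g for g,_ in D.values()],[])+[0]*6,x_scale=[1,1,.01]*3+[1]*6)
print(s.x.round(4));res(s.x,True)
P=np.r_[s.x];np.save("fit.npy",P)
for n,uv,z in(("blunt",(159.2,255),78),("point",(188,255.2),66),("spool",(298.8,293),60)):
    c=P[9:12];print(n,ray("top",uv,z)+c[:2])
print("seam",w(P[3:6],[[-53,80,15],[-53,-80,15]]))
E
python3 fit.py
```

```text
[ 4.952103e+02  3.174033e+02  3.464000e-01  5.599289e+02  3.359970e+01
  2.201000e-01  5.088410e+02 -3.002072e+02  3.256900e+00  1.193000e-01
  2.156200e+00  1.300000e-01 -1.193000e-01 -2.156200e+00  1.354200e+00]
unit top [-0.53 -0.52]
unit top [-0.29 -0.67]
unit top [-0.33  0.77]
unit top [0.75 0.22]
unit scene [-0.13 -0.79]
unit scene [0.6  0.09]
unit scene [-0.52  0.18]
work top [-0.64  0.34]
work top [-0.52 -0.  ]
work top [-0.21  0.2 ]
work top [0.35 0.29]
work scene [0.27 0.12]
work scene [-2.   -0.22]
work scene [ 0.17 -0.89]
work scene [0.43 0.86]
rest top [-0.48  0.66]
rest top [-0.25  0.8 ]
rest top [-0.19  0.2 ]
rest top [-0.51 -1.18]
rest top [ 0.44 -1.19]
rest scene [ 0.68 -0.  ]
rest scene [-0.06 -1.81]
rest scene [-0.07 -0.68]
rest scene [-0.52  0.84]
blunt [495.57832731 345.05526952]
point [493.93420708 279.28607845]
spool [399.21631913  20.81041636]
seam [[490.73934247 100.09629905  15.        ]
 [525.67634336 -56.04276066  15.        ]]
```

```bash
python3 -c "
from h import *
delta([495.2,317.4,290],down(-1.595))"
```

```text
t 0.1 pos [174.3 600.  403.7] F [-0.4 -0.1 -0.7] w 85.3 g 0.0
travel [387.  181.6 114.1] dr [ 0.0016 -0.0014  1.3121]
```

Call:
move_arm(
  fingers=[60,60,60,60,60,60,60,60,60,60],
  travel=[
    [387,181.6,114],
    [387,181.6,114],
    [387,181.6,114],
    [387,181.6,114],
    [387,181.6,114],
    [387,181.6,114],
    [387,181.6,114],
    [387,181.6,114],
    [387,181.6,114],
    [387,181.6,114],
  ],
  dr=[
    [0,0,1.312],
    [0,0,1.312],
    [0,0,1.312],
    [0,0,1.312],
    [0,0,1.312],
    [0,0,1.312],
    [0,0,1.312],
    [0,0,1.312],
    [0,0,1.312],
    [0,0,1.312],
  ],
)

```text
clock: 1.1
position: [497.6, 314.1, 288.1]
ee_rot: [-0.696, 0.718, -0.0, -0.003]
contact_force: [-0.7, 0.6, -0.2]
gripper_width: 60.1
grasp_force: 0.0
```

```bash
python3 -c "
from h import *
delta([495.2,317.4,223],down(-1.595))"
```

```text
t 1.1 pos [497.6 314.1 288.1] F [-0.7  0.6 -0.2] w 60.1 g 0.0
travel [-3.5  2.3 65.1] dr [ 0.0034 -0.0037 -0.008 ]
```

Call:
move_arm(
  fingers=[60,60,60,60],
  travel=[
    [0,0,20],
    [0,0,40],
    [0,0,40],
    [0,0,40],
  ],
  dr=[
    [0,0,0],
    [0,0,0],
    [0,0,0],
    [0,0,0],
  ],
)

```text
clock: 1.5
position: [495.2, 318.2, 250.8]
ee_rot: [-0.699, 0.715, -0.0, -0.0]
contact_force: [0.7, 0.6, 0.0]
gripper_width: 59.8
grasp_force: 0.0
```

```bash
python3 - <<'E'
from h import *
import cv2
delta([495.2,317.4,223],down(-1.595))
im=arm.get_image("scene")[:,:,::-1]
cv2.imwrite("pics/k1.png",cv2.resize(im[250:400,360:510],None,fx=4,fy=4,interpolation=cv2.INTER_CUBIC))
E
```

```text
t 1.5 pos [495.2 318.2 250.8] F [0.7 0.6 0. ] w 59.8 g 0.0
travel [ 0.8 -0.  27.8] dr [ 0.0002 -0.0007  0.0013]
```

View pics/k1.png

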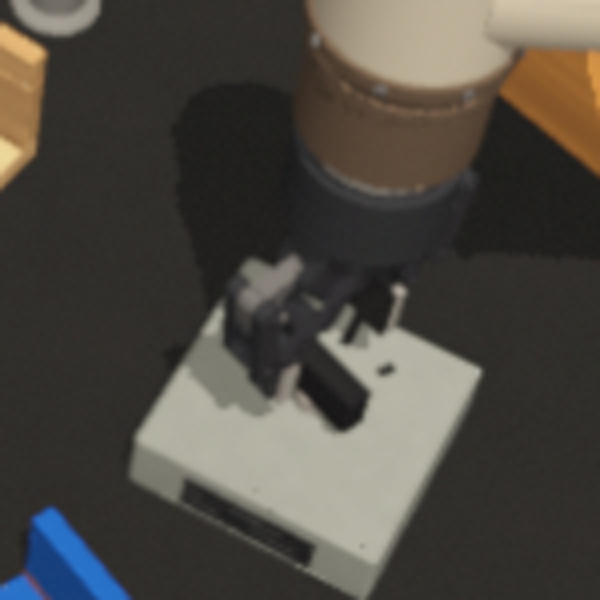

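The fingers straddle the black bar (around (335,385) in the crop). I'll lower, close, and check the grip before turning.

Call:
move_arm(
  fingers=[60,60,60,10,10,10,10,10,10,10],
  travel=[
    [0.8,0,15],
    [0.8,0,28],
    [0.8,0,28],
    [0.8,0,28],
    [0.8,0,28],
    [0.8,0,28],
    [0.8,0,28],
    [0.8,0,28],
    [0.8,0,28],
    [0.8,0,28],
  ],
  dr=[
    [0,0,0],
    [0,0,0],
    [0,0,0],
    [0,0,0],
    [0,0,0],
    [0,0,0],
    [0,0,0],
    [0,0,0],
    [0,0,0],
    [0,0,0],
  ],
)

```text
clock: 2.55
position: [493.9, 317.2, 223.6]
ee_rot: [-0.699, 0.716, 0.001, -0.001]
contact_force: [-8.1, 0.9, 6.4]
gripper_width: 15.4
grasp_force: 59.8
```

```bash
python3 -c "
from h import *
s=arm.read_state();print(s['wrist_torque'],s['joints'])
delta([495.2,317.4,223],down(-2.795))"
```

```text
[ 0.48930048  2.32526452 -0.0349968 ] [ 0.84629167  0.50837415 -0.30293449 -0.0024557  -0.76153044 -0.8686431 ]
t 2.55 pos [493.9 317.2 223.6] F [-8.1  0.9  6.4] w 15.4 g 59.8
travel [-0.2 -1.3  0.6] dr [ 0.002  -0.002   1.2001]
```

Call:
move_arm(
  fingers=[10,10,10,10,10,10,10,10,10,10],
  travel=[
    [0,1.3,0],
    [0,1.3,0],
    [0,1.3,0],
    [0,1.3,0],
    [0,1.3,0],
    [0,1.3,0],
    [0,1.3,0],
    [0,1.3,0],
    [0,1.3,0],
    [0,1.3,0],
  ],
  dr=[
    [0,0,0.1],
    [0,0,0.22],
    [0,0,0.34],
    [0,0,0.46],
    [0,0,0.58],
    [0,0,0.7],
    [0,0,0.82],
    [0,0,0.94],
    [0,0,1.06],
    [0,0,1.15],
  ],
)

```text
clock: 3.55
position: [492.9, 317.6, 223.7]
ee_rot: [-0.195, 0.981, 0.0, -0.001]
contact_force: [-7.7, 3.1, 5.1]
gripper_width: 15.0
grasp_force: 59.7
```

Call:
move_arm(
  fingers=[10,10,10],
  travel=[
    [0,0,0],
    [0,0,0],
    [0,0,0],
  ],
  dr=[
    [0,0,0.05],
    [0,0,0.05],
    [0,0,0.05],
  ],
)

```text
clock: 3.85
position: [492.8, 317.6, 223.6]
ee_rot: [-0.173, 0.985, 0.0, -0.001]
contact_force: [-7.2, 3.0, 4.7]
gripper_width: 15.0
grasp_force: 59.7
```

```bash
python3 -c "
from h import *
s=arm.read_state();print(s['wrist_torque'],s['joints'])
delta([493.5,317.2,223],down(-2.795))"
```

```text
[ 0.73356857  2.09177388 -0.08654404] [ 0.84812614  0.50723008 -0.30512029 -0.00236374 -0.75910667 -2.07045559]
t 3.85 pos [492.8 317.6 223.6] F [-7.2  3.   4.7] w 15.0 g 59.7
travel [-0.5 -0.6  0.6] dr [ 0.0011 -0.0014  0.0002]
```

Call:
move_arm(
  fingers=[50,50,50,50,50,50,50,50],
  travel=[
    [0,0,0],
    [0,0,0],
    [0,0,0],
    [0,0,-20],
    [0,0,-60],
    [0,0,-100],
    [-50,0,-130],
    [-100,0,-130],
  ],
  dr=[
    [0,0,0],
    [0,0,0],
    [0,0,0],
    [0,0,0],
    [0,0,0],
    [0,0,0],
    [0,0,0],
    [0,0,0],
  ],
)

```text
clock: 4.65
position: [582.0, 348.8, 358.9]
ee_rot: [-0.173, 0.985, 0.002, 0.004]
contact_force: [0.6, 1.2, 0.7]
gripper_width: 50.1
grasp_force: 0.0
```

```bash
python3 - <<'E'
from h import *
P=np.load("fit.npy");yaw=P[8]
print(yaw)
c=w(P[6:9],[0,0,45])[0];print(c)
delta([c[0],c[1],280],down(yaw))
import cv2
im=arm.get_image("scene")[:,:,::-1]
cv2.imwrite("pics/k2.png",cv2.resize(im[300:400,370:500],None,fx=5,fy=5,interpolation=cv2.INTER_CUBIC))
E
```

```text
3.256887896338994
[ 508.84101811 -300.20723972   45.        ]
t 4.65 pos [582.  348.8 358.9] F [0.6 1.2 0.7] w 50.1 g 0.0
travel [ 291.1 -585.2   74.4] dr [0.0039 0.0092 0.2333]
```

View pics/k2.png

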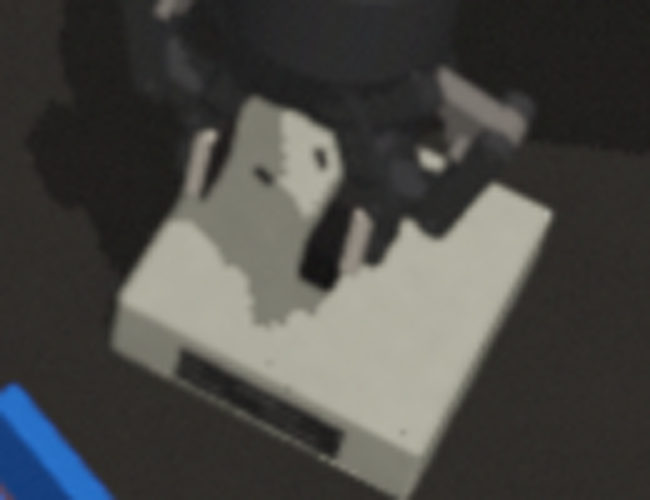

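The knob isn't fully visible here because the gripper hides it, so I'll check it after moving off toward the pen.

Call:
move_arm(
  fingers=[50,50,50,50,50,50,50,50,50,50],
  travel=[
    [291,-585,30],
    [291,-585,30],
    [291,-585,30],
    [291,-585,30],
    [291,-585,30],
    [291,-585,30],
    [291,-585,30],
    [291,-585,30],
    [291,-585,30],
    [291,-585,30],
  ],
  dr=[
    [0,0,0.231],
    [0,0,0.231],
    [0,0,0.231],
    [0,0,0.231],
    [0,0,0.231],
    [0,0,0.231],
    [0,0,0.231],
    [0,0,0.231],
    [0,0,0.231],
    [0,0,0.231],
  ],
)

```text
clock: 5.7
position: [523.2, -149.7, 329.0]
ee_rot: [-0.058, 0.998, -0.0, -0.0]
contact_force: [0.9, 0.8, -0.6]
gripper_width: 50.1
grasp_force: 0.0
```

```bash
python3 - <<'E'
from h import *
P=np.load("fit.npy");yaw=P[8]
c=w(P[6:9],[0,0,45])[0]
delta([c[0],c[1],280],down(yaw))
import cv2
a=arm.get_image("scene")[:,:,::-1];b=arm.get_image("top")[:,:,::-1]
cv2.imwrite("pics/k3.png",np.hstack([cv2.resize(a[310:400,380:490],(400,327),interpolation=cv2.INTER_CUBIC),cv2.resize(b[215:305,125:235],(400,327),interpolation=cv2.INTER_CUBIC)]))
E
```

```text
t 5.7 pos [ 523.2 -149.7  329. ] F [ 0.9  0.8 -0.6] w 50.1 g 0.0
travel [  31.6 -147.8   49.1] dr [-0.0001 -0.      0.0004]
```

View pics/k3.png

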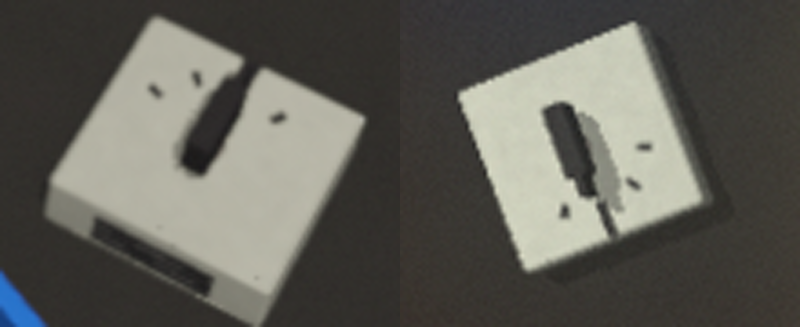

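The pointer lines up with the long mark in both views, so the selector is set. Next is the pen.

Call:
move_arm(
  fingers=[50,50,50,50,50,50,50,50],
  travel=[
    [10.7,-50,18],
    [21.4,-100,36],
    [31.6,-147.8,49],
    [31.6,-147.8,69],
    [31.6,-147.8,89],
    [31.6,-147.8,89],
    [31.6,-147.8,89],
    [31.6,-147.8,89],
  ],
  dr=[
    [0,0,0],
    [0,0,0],
    [0,0,0],
    [0,0,0],
    [0,0,0],
    [0,0,0],
    [0,0,0],
    [0,0,0],
  ],
)

```text
clock: 6.6
position: [510.4, -297.7, 241.5]
ee_rot: [-0.058, 0.998, -0.001, 0.001]
contact_force: [-0.0, -0.3, 0.9]
gripper_width: 50.1
grasp_force: 0.0
```

```bash
python3 - <<'E'
from h import *
P=np.load("fit.npy");yaw=P[8]
c=w(P[6:9],[0,0,45])[0]
delta([c[0],c[1],200],down(yaw))
import cv2
a=arm.get_image("scene")[:,:,::-1];b=arm.get_image("top")[:,:,::-1]
cv2.imwrite("pics/p1.png",np.hstack([cv2.resize(a[120:230,200:310],(400,400),interpolation=cv2.INTER_CUBIC),cv2.resize(b[200:310,375:485],(400,400),interpolation=cv2.INTER_CUBIC)]))
E
```

```text
t 6.6 pos [ 510.4 -297.7  241.5] F [-0.  -0.3  0.9] w 50.1 g 0.0
travel [ 1.9 -2.3 41.5] dr [-0.0012  0.002   0.0018]
```

View pics/p1.png

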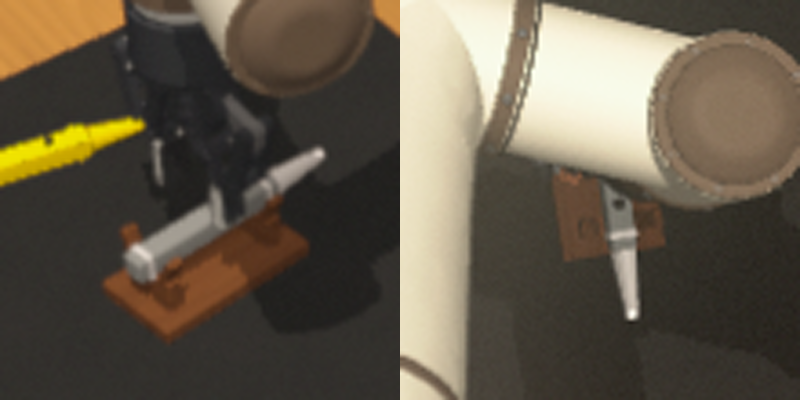

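The pads straddle the pen between the two saddles. I'll lower and close.

Call:
move_arm(
  fingers=[50,50,50,50,10,10,10,10,10,10],
  travel=[
    [1,-1.5,15],
    [1.5,-2,30],
    [1.5,-2,41],
    [1.5,-2,41],
    [1.5,-2,41],
    [1.5,-2,41],
    [1.5,-2,41],
    [1.5,-2,41],
    [1.5,-2,41],
    [1.5,-2,41],
  ],
  dr=[
    [0,0,0],
    [0,0,0],
    [0,0,0],
    [0,0,0],
    [0,0,0],
    [0,0,0],
    [0,0,0],
    [0,0,0],
    [0,0,0],
    [0,0,0],
  ],
)

```text
clock: 7.7
position: [509.0, -300.4, 200.3]
ee_rot: [-0.058, 0.998, -0.0, 0.001]
contact_force: [-0.2, 0.2, 6.8]
gripper_width: 17.1
grasp_force: 59.3
```

```bash
python3 - <<'E'
from h import *
P=np.load("fit.npy");yaw=P[8]
s=arm.read_state();q=R.from_quat(s["ee_rot"]);print(q.as_matrix().round(3), yaw, s["wrist_torque"])
c=w(P[6:9],[0,0,45])[0];print(c)
delta([c[0],c[1],200],down(yaw))
E
```

```text
[[-0.993 -0.116  0.002]
 [-0.116  0.993 -0.001]
 [-0.002 -0.001 -1.   ]] 3.256887896338994 [0.34080807 0.0340178  0.00043851]
[ 508.84101811 -300.20723972   45.        ]
t 7.7 pos [ 509.  -300.4  200.3] F [-0.2  0.2  6.8] w 17.1 g 59.3
travel [0.1 0.2 0.3] dr [-0.0011  0.0019  0.001 ]
```

```bash
sed -i 's/("scene",-53,80,15,368.5,288.5),//; s#list(p\[9:\]/1.5)#list(p[9:]/2)+[(p[0]-493.2)*.7,(p[1]-317.5)*.7,(p[7]+300.3)*.7]#' fit.py; python3 fit.py; cat >> h.py <<'E'
P=np.load("fit.npy");WK=P[3:6]
def pen(off,tilt=.611,tip=105.,wk=WK): # off: tip in work frame
    Rm=down(wk[2]+np.pi)*R.from_rotvec([0,-tilt,0])
    return w(wk,off)[0]-Rm.apply([tip,0,155]),Rm
E
python3 -c "
from h import *
print('rise+above start');delta(*pen([-53+45,80,70]))"
```

```text
[ 4.939880e+02  3.174154e+02  3.464000e-01  5.596380e+02  3.298970e+01
  2.172000e-01  5.079800e+02 -3.003075e+02  3.256900e+00 -5.894000e-01
  2.122200e+00  2.262000e-01 -9.551000e-01 -1.941800e+00  1.953200e+00]
unit top [-0.54 -0.31]
unit top [-0.3  -0.45]
unit top [-0.33  0.98]
unit top [0.74 0.43]
unit scene [-0.1  -0.77]
unit scene [0.6  0.09]
unit scene [-0.47  0.17]
work top [-0.35  0.06]
work top [-0.18 -0.1 ]
work top [-0.02  0.13]
work top [0.5  0.03]
work scene [-0.02  0.16]
work scene [-0.23 -0.94]
work scene [0.14 0.91]
rest top [-0.46  0.72]
rest top [-0.23  0.86]
rest top [-0.17  0.26]
rest top [-0.49 -1.11]
rest top [ 0.47 -1.13]
rest scene [0.62 0.1 ]
rest scene [-0.11 -1.71]
rest scene [-0.1  -0.58]
rest scene [-0.57  0.95]
blunt [494.86968439 345.02131868]
point [493.22556415 279.25212762]
spool [398.5076762   20.77646552]
seam [[490.64574713  99.69105142  15.        ]
 [525.11996785 -56.5508383   15.        ]]
rise+above start
t 7.7 pos [ 509.  -300.4  200.3] F [-0.2  0.2  6.8] w 17.1 g 59.3
travel [-70.2 403.6 -57.2] dr [-0.0319 -0.6086 -0.0973]
```

Call:
move_arm(
  fingers=[10,10,10,10,10,10],
  travel=[
    [0,0,-8],
    [0,0,-20],
    [0,0,-50],
    [0,0,-90],
    [0,0,-120],
    [0,0,-120],
  ],
  dr=[
    [0,0,0],
    [0,0,0],
    [0,0,0],
    [0,0,0],
    [0,0,0],
    [0,0,0],
  ],
)

```text
clock: 8.3
position: [509.4, -300.8, 325.2]
ee_rot: [-0.058, 0.998, -0.002, 0.005]
contact_force: [0.4, -1.2, -0.8]
gripper_width: 17.1
grasp_force: 58.6
```

```bash
python3 -c "
from h import *
print(arm.read_state()['joints']);delta(*pen([-53+45,80,70]))"
```

```text
[-0.25956098  0.39334855 -0.192182    0.0017019  -0.97443343 -1.19556781]
t 8.3 pos [ 509.4 -300.8  325.2] F [ 0.4 -1.2 -0.8] w 17.1 g 58.6
travel [-69.2 404.5  66.5] dr [-0.0363 -0.6012 -0.0956]
```

Call:
move_arm(
  fingers=[10,10,10,10,10,10,10,10,10,10],
  travel=[
    [-8,45,0],
    [-16,90,0],
    [-24,135,0],
    [-32,180,0],
    [-40,225,0],
    [-48,270,10],
    [-56,315,25],
    [-62,360,40],
    [-69,404,55],
    [-69,404,66],
  ],
  dr=[
    [-0.004,-0.07,-0.01],
    [-0.008,-0.14,-0.02],
    [-0.012,-0.21,-0.03],
    [-0.016,-0.28,-0.04],
    [-0.02,-0.35,-0.055],
    [-0.024,-0.42,-0.065],
    [-0.028,-0.49,-0.075],
    [-0.032,-0.56,-0.085],
    [-0.036,-0.6,-0.0955],
    [-0.036,-0.601,-0.0955],
  ],
)

```text
clock: 9.3
position: [562.8, 78.4, 304.7]
ee_rot: [-0.111, 0.956, 0.054, 0.266]
contact_force: [0.8, 0.5, -0.6]
gripper_width: 17.1
grasp_force: 59.4
```

Call:
move_arm(
  fingers=[10,10,10,10],
  travel=[
    [0,0,0],
    [0,0,0],
    [0,0,0],
    [0,0,0],
  ],
  dr=[
    [0,0,0],
    [0,0,0],
    [0,0,0],
    [0,0,0],
  ],
)

```text
clock: 9.7
position: [561.9, 75.3, 303.8]
ee_rot: [-0.109, 0.957, 0.053, 0.265]
contact_force: [-1.0, 0.5, -0.7]
gripper_width: 17.0
grasp_force: 59.4
```

```bash
python3 - <<'E'
from h import *
import cv2
delta(*pen([-53+25,82,40]))
s=arm.read_state();print(s["joints"])
tip=s["position"]+R.from_quat(s["ee_rot"]).apply([105,0,155]);print("tip",tip)
dt=dict(top=P[9:12],scene=P[12:15])
o=[]
for n,(x,y) in(("scene",(300,210)),("top",(235,185))):
    im=arm.get_image(n)[:,:,::-1];print(n,proj(n,tip,dt[n]),"seam",proj(n,w(WK,[[-53,80,15],[-53,-80,15]]),dt[n]).round(1))
    c=cv2.resize(im[y:y+100,x:x+100],(400,400),interpolation=cv2.INTER_CUBIC);o.append(c)
cv2.imwrite("pics/s1.png",np.hstack(o))
E
```

```text
t 9.7 pos [561.9  75.3 303.8] F [-1.   0.5 -0.7] w 17.0 g 59.4
travel [76.  38.6 45.6] dr [ 0.0492 -0.0662 -0.0053]
[ 0.41455634  0.30397782 -0.57050169  0.33834597 -0.16078142 -2.07753102]
tip [550.78215719  81.12680621 117.04033712]
scene [[340.86950052 265.99407252]] seam [[366.  288.4]
 [310.2 252.7]]
top [[269.70384674 226.99194208]] seam [[266.  255.1]
 [330.1 239.4]]
```

View pics/s1.png

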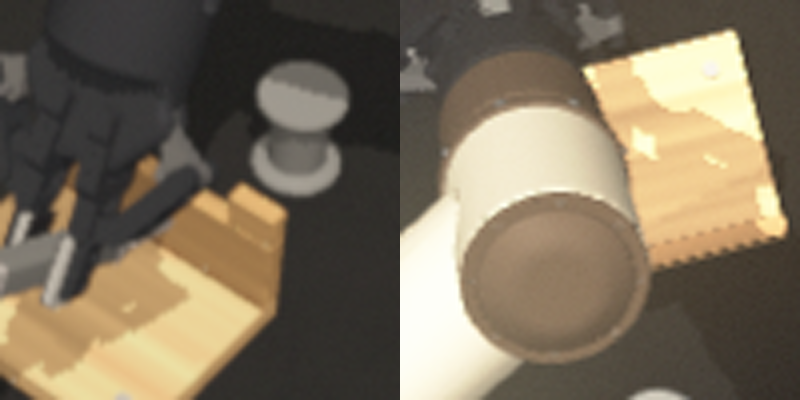

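The left panel shows the pen tilted over the tray, with the nose hidden behind the finger at about (190,180) and the tray step at (255,205). The right panel is covered by the arm. Joint 5 has hit its −0.16 limit, so slanting straight across the wall is out of reach. I'll swing the pen 60° toward the seam, handle trailing toward +y, so the tool tilts sideways instead.

```bash
cat >> h.py <<'E'
def pen2(off,tilt=.611,tip=105.,wk=WK,a=np.pi/3):
    Rm=down(wk[2]+a+np.pi)*R.from_rotvec([0,-tilt,0])
    return w(wk,off)[0]-Rm.apply([tip,0,155]),Rm
E
python3 -c "
from h import *
delta(*pen2([-47,85,150],0))"
```

```text
t 9.8 pos [562.   75.5 304. ] F [ 0.6  0.4 -0.5] w 17.0 g 59.4
travel [  5.1 134.9   2.7] dr [-0.2403  0.5192 -1.0099]
```

Call:
move_arm(
  fingers=[10,10,10,10,10,10,10,10,10,10],
  travel=[
    [0,14,0],
    [1,28,0],
    [2,42,0],
    [3,56,0],
    [4,70,1],
    [4,84,1],
    [5,98,2],
    [5,115,2],
    [5,135,2.7],
    [5,135,2.7],
  ],
  dr=[
    [-0.026,0.058,-0.112],
    [-0.053,0.115,-0.224],
    [-0.08,0.173,-0.337],
    [-0.107,0.231,-0.449],
    [-0.133,0.288,-0.561],
    [-0.16,0.346,-0.673],
    [-0.187,0.404,-0.785],
    [-0.214,0.461,-0.898],
    [-0.24,0.519,-1.01],
    [-0.24,0.519,-1.01],
  ],
)

```text
clock: 10.8
position: [527.4, 208.4, 304.9]
ee_rot: [-0.592, 0.806, -0.0, 0.0]
contact_force: [0.2, 0.1, -0.6]
gripper_width: 16.7
grasp_force: 59.5
```

```bash
python3 -c "
from h import *
print(arm.read_state()['joints'])
delta(*pen2([-40,85,70]))"
```

```text
[ 6.62035484e-01  3.78805820e-01 -2.74237658e-01  4.24930500e-04
 -9.16935445e-01 -9.64824739e-01]
t 10.8 pos [527.4 208.4 304.9] F [ 0.2  0.1 -0.6] w 16.7 g 59.5
travel [106.8  -6.1  47.7] dr [ 5.000e-04 -6.105e-01  4.000e-03]
```

Call:
move_arm(
  fingers=[10,10,10,10,10,10,10,10],
  travel=[
    [18,-1,8],
    [36,-2,16],
    [54,-3,24],
    [72,-4,32],
    [90,-5,40],
    [107,-6,47.7],
    [107,-6,47.7],
    [107,-6,47.7],
  ],
  dr=[
    [0,-0.1,0],
    [0,-0.2,0],
    [0,-0.3,0],
    [0,-0.4,0],
    [0,-0.5,0.002],
    [0,-0.61,0.004],
    [0,-0.61,0.004],
    [0,-0.61,0.004],
  ],
)

```text
clock: 11.6
position: [501.2, 101.4, 257.5]
ee_rot: [-0.561, 0.772, 0.176, 0.242]
contact_force: [0.8, -0.2, -0.6]
gripper_width: 16.9
grasp_force: 59.4
```

```bash
cat > look.py <<'E'
from h import *
import cv2,sys
s=arm.read_state();q=R.from_quat(s["ee_rot"]);print(s["joints"].round(2))
tip=s["position"]+q.apply([105,0,155]);c,sn=np.cos(WK[2]),np.sin(WK[2]);d=tip-[WK[0],WK[1],0]
print("tip work",(c*d[0]+sn*d[1]).round(1),(-sn*d[0]+c*d[1]).round(1),d[2].round(1),"slant",np.degrees(np.arcsin(-q.apply([1,0,0])[2])))
dt=dict(top=P[9:12],scene=P[12:15]);o=[]
for n in("scene","top"):
    im=arm.get_image(n)[:,:,::-1];p=proj(n,tip,dt[n])[0];x,y=(p-33).astype(int)
    print(n,"pred tip in crop",((p-[x,y]+.5)*6-.5+([400,0] if n=="top" else 0)).round(0))
    c6=cv2.resize(im[y:y+66,x:x+66],(396,396),interpolation=cv2.INTER_CUBIC);o.append(np.pad(c6,((0,4),(0,4),(0,0))))
cv2.imwrite(sys.argv[1],np.hstack(o))
E
python3 look.py pics/s2.png; python3 -c "
from h import *
delta(*pen2([-46,82,22]))"
```

```text
[ 0.31  0.34 -0.28 -0.77 -0.73 -0.09]
tip work -41.2 81.5 70.3 slant 34.84170888642346
scene pred tip in crop [206. 201.]
top pred tip in crop [601. 204.]
t 11.7 pos [500.9 103.1 257.5] F [ 0.   0.3 -0.9] w 16.9 g 59.4
travel [30.9  3.7 37.4] dr [-0.0013 -0.0024 -0.0021]
```

View pics/s2.png

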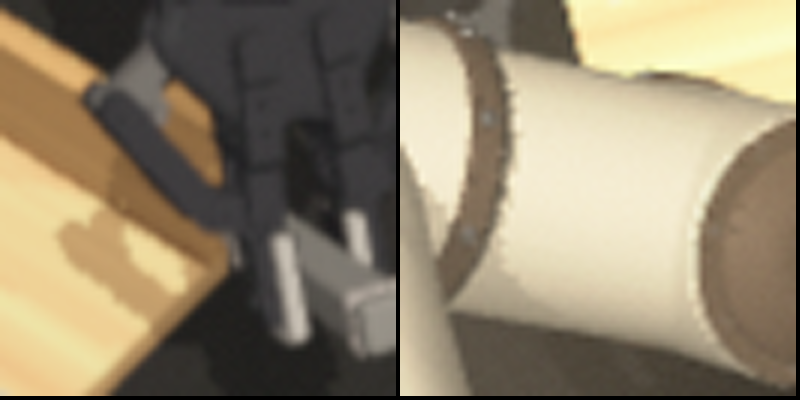

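The left panel shows the pen gripped, with the handle at (350,280). A finger link hides the nose at about (206,201). The pose is reachable, slant 34.8°. Because the cameras can't see the nose against the seam, I'll feel for the wall very lightly, well above the joint, to fix its position.

```bash
python3 -c "
from h import *
pos,Rm=pen2([-46,76,38])
delta(pos,Rm)
print('work -x per mm in tool', Rm.inv().apply(w([0,0,WK[2]],[-1,0,0])[0]).round(3),'-y',Rm.inv().apply(w([0,0,WK[2]],[0,-1,0])[0]).round(3),'-z',Rm.inv().apply([0,0,-1]).round(3))"
```

```text
t 11.7 pos [500.9 103.1 257.5] F [ 0.   0.3 -0.9] w 16.9 g 59.4
travel [26.   0.7 21.3] dr [-0.0013 -0.0024 -0.0021]
work -x per mm in tool [ 0.41   0.866 -0.287] -y [ 0.709 -0.5   -0.497] -z [0.574 0.    0.819]
```

Call:
move_arm(
  fingers=[10,10,10,10,10,10],
  travel=[
    [9,0.2,7],
    [18,0.5,14],
    [26,0.7,21.3],
    [26,0.7,21.3],
    [26,0.7,21.3],
    [26,0.7,21.3],
  ],
  dr=[
    [0,0,0],
    [-0.001,-0.002,-0.002],
    [-0.001,-0.002,-0.002],
    [-0.001,-0.002,-0.002],
    [-0.001,-0.002,-0.002],
    [-0.001,-0.002,-0.002],
  ],
)

```text
clock: 12.3
position: [497.6, 95.1, 225.5]
ee_rot: [-0.564, 0.769, 0.178, 0.243]
contact_force: [0.3, -0.1, -0.4]
gripper_width: 17.1
grasp_force: 59.4
```

```bash
cat >tip.py <<'E'
from h import *
s=arm.read_state();q=R.from_quat(s["ee_rot"])
tip=s["position"]+q.apply([105,0,155]);r=R.from_rotvec([0,0,-WK[2]])
print(s["clock"],"tip work",r.apply(tip-[WK[0],WK[1],0]).round(1),"slant",np.degrees(np.arcsin(-q.apply([1,0,0])[2])).round(1),"Fwork",r.apply(s["contact_force"]).round(2),s["joints"].round(2))
E
python3 tip.py
```

```text
12.3 tip work [-45.5  76.7  38.4] slant 35.1 Fwork [ 0.26 -0.16 -0.36] [ 0.28  0.38 -0.3  -0.83 -0.7   0.01]
```

Call:
move_arm(
  fingers=[10,10,10],
  travel=[
    [0.4,0.9,-0.3],
    [0.8,1.7,-0.6],
    [0.8,1.7,-0.6],
  ],
  dr=[
    [0,0,0],
    [0,0,0],
    [0,0,0],
  ],
)

```text
clock: 12.6
position: [495.3, 94.0, 225.2]
ee_rot: [-0.563, 0.769, 0.178, 0.243]
contact_force: [0.6, -0.3, -1.7]
gripper_width: 16.9
grasp_force: 59.4
```

Call:
move_arm(
  fingers=[10,10,10],
  travel=[
    [0.3,0.6,-0.2],
    [0.3,0.6,-0.2],
    [0.3,0.6,-0.2],
  ],
  dr=[
    [0,0,0],
    [0,0,0],
    [0,0,0],
  ],
)

```text
clock: 12.9
position: [494.7, 93.7, 224.9]
ee_rot: [-0.563, 0.77, 0.178, 0.243]
contact_force: [0.6, -0.4, -0.8]
gripper_width: 16.5
grasp_force: 59.4
```

Call:
move_arm(
  fingers=[10,10,10],
  travel=[
    [0.3,0.6,-0.2],
    [0.3,0.6,-0.2],
    [0.3,0.6,-0.2],
  ],
  dr=[
    [0,0,0],
    [0,0,0],
    [0,0,0],
  ],
)

```text
clock: 13.2
position: [494.0, 93.6, 224.9]
ee_rot: [-0.563, 0.769, 0.178, 0.243]
contact_force: [0.5, 0.0, -1.0]
gripper_width: 16.7
grasp_force: 59.4
```

```bash
python3 tip.py
```

```text
13.2 tip work [-49.5  76.   37.7] slant 35.1 Fwork [ 0.52 -0.08 -1.03] [ 0.28  0.38 -0.31 -0.84 -0.7   0.02]
```

Call:
move_arm(
  fingers=[10,10,10],
  travel=[
    [0.2,0.5,-0.2],
    [0.2,0.5,-0.2],
    [0.2,0.5,-0.2],
  ],
  dr=[
    [0,0,0],
    [0,0,0],
    [0,0,0],
  ],
)

```text
clock: 13.5
position: [493.5, 93.5, 224.9]
ee_rot: [-0.563, 0.769, 0.178, 0.243]
contact_force: [-0.1, -0.3, -1.0]
gripper_width: 16.8
grasp_force: 59.4
```

Call:
move_arm(
  fingers=[10,10,10],
  travel=[
    [0.2,0.5,-0.2],
    [0.2,0.5,-0.2],
    [0.2,0.5,-0.2],
  ],
  dr=[
    [0,0,0],
    [0,0,0],
    [0,0,0],
  ],
)

```text
clock: 13.8
position: [493.1, 93.4, 225.0]
ee_rot: [-0.563, 0.769, 0.178, 0.243]
contact_force: [0.2, 0.3, -1.5]
gripper_width: 16.9
grasp_force: 59.4
```

```bash
python3 tip.py
```

```text
13.8 tip work [-50.4  76.   37.9] slant 35.1 Fwork [ 0.21  0.26 -1.51] [ 0.28  0.38 -0.31 -0.84 -0.7   0.02]
```

Call:
move_arm(
  fingers=[10,10,10],
  travel=[
    [0.2,0.5,-0.2],
    [0.2,0.5,-0.2],
    [0.2,0.5,-0.2],
  ],
  dr=[
    [0,0,0],
    [0,0,0],
    [0,0,0],
  ],
)

```text
clock: 14.1
position: [492.7, 93.3, 225.2]
ee_rot: [-0.563, 0.769, 0.178, 0.243]
contact_force: [1.8, -0.2, -2.0]
gripper_width: 17.3
grasp_force: 59.3
```

Call:
move_arm(
  fingers=[10,10,10],
  travel=[
    [0.2,0.5,-0.2],
    [0.2,0.5,-0.2],
    [0.2,0.5,-0.2],
  ],
  dr=[
    [0,0,0],
    [0,0,0],
    [0,0,0],
  ],
)

```text
clock: 14.4
position: [492.2, 93.2, 225.3]
ee_rot: [-0.563, 0.769, 0.178, 0.243]
contact_force: [3.4, 1.4, -2.1]
gripper_width: 17.1
grasp_force: 59.3
```

```bash
python3 tip.py
```

```text
14.4 tip work [-51.1  76.   38.1] slant 35.1 Fwork [ 3.59  0.61 -2.12] [ 0.28  0.38 -0.31 -0.84 -0.7   0.02]
```

Contact begins at tip x ≈ −50.7, so the wall is about 1.3 mm nearer the robot than fitted. I'll back off and go to the seam start.

Call:
move_arm(
  fingers=[10,10,10],
  travel=[
    [-1,-2.2,0.7],
    [-1,-2.2,0.7],
    [-1,-2.2,0.7],
  ],
  dr=[
    [0,0,0],
    [0,0,0],
    [0,0,0],
  ],
)

```text
clock: 14.7
position: [493.7, 93.6, 224.7]
ee_rot: [-0.563, 0.77, 0.179, 0.242]
contact_force: [-0.3, -0.5, -1.0]
gripper_width: 17.1
grasp_force: 59.5
```

```bash
python3 tip.py; python3 -c "
from h import *
delta(*pen2([-48.7,84,20.3]))"
```

```text
14.7 tip work [-50.2  76.2  37.5] slant 35.0 Fwork [-0.39 -0.42 -1.04] [ 0.28  0.38 -0.31 -0.84 -0.7   0.02]
t 14.7 pos [493.7  93.6 224.7] F [-0.3 -0.5 -1. ] w 17.1 g 59.5
travel [ 3.7  3.  18.5] dr [ 0.0018  0.0004 -0.0017]
```

Call:
move_arm(
  fingers=[10,10,10,10,10,10],
  travel=[
    [-3,3,5],
    [0,3.6,11],
    [4,3.6,18.3],
    [4,3.6,18.3],
    [4,3.6,18.3],
    [4,3.6,18.3],
  ],
  dr=[
    [0,0,0],
    [0,0,0],
    [0,0,0],
    [0,0,0],
    [0,0,0],
    [0,0,0],
  ],
)

```text
clock: 15.3
position: [493.2, 101.6, 207.8]
ee_rot: [-0.563, 0.769, 0.178, 0.243]
contact_force: [0.0, -0.2, -1.1]
gripper_width: 17.0
grasp_force: 59.5
```

```bash
python3 tip.py;python3 - <<'E'
from h import *
L=[]
for i in range(6):
    arm.get_image("scene"); s=arm.read_state();q=R.from_quat(s["ee_rot"])
    L.append(R.from_rotvec([0,0,-WK[2]]).apply(s["position"]+q.apply([105,0,155])-[WK[0],WK[1],0]))
print(np.mean(L,0).round(2),np.std(L,0).round(2))
E
```

```text
15.3 tip work [-48.7  84.   20.6] slant 35.1 Fwork [ 0.   -0.19 -1.08] [ 0.29  0.41 -0.31 -0.87 -0.67  0.05]
[-48.64  84.1   20.8 ] [0.03 0.02 0.05]
```

Settled at the start of the seam. Now the pass at 3 mm per row.

Call:
move_arm(
  fingers=[10,10,10,10,10,10,10,10,10,10],
  travel=[
    [2.4,-1.3,-1.2],
    [4.7,-2.7,-2.6],
    [6.9,-4.2,-4.1],
    [9.0,-5.7,-5.6],
    [11.15,-7.2,-7.05],
    [13.3,-8.7,-8.55],
    [15.4,-10.2,-10.05],
    [17.5,-11.7,-11.5],
    [19.65,-13.2,-13.0],
    [21.8,-14.7,-14.5],
  ],
  dr=[
    [0,0,0],
    [0,0,0],
    [0,0,0],
    [0,0,0],
    [0,0,0],
    [0,0,0],
    [0,0,0],
    [0,0,0],
    [0,0,0],
    [0,0,0],
  ],
)

```text
clock: 16.6
position: [499.2, 72.0, 207.1]
ee_rot: [-0.563, 0.769, 0.178, 0.243]
contact_force: [0.6, -0.8, -1.1]
gripper_width: 16.9
grasp_force: 59.5
```

```bash
python3 tip.py
```

```text
16.6 tip work [-49.2  53.9  19.9] slant 35.1 Fwork [ 0.46 -0.91 -1.14] [ 0.23  0.42 -0.3  -0.86 -0.71  0.1 ]
```

Call:
move_arm(
  fingers=[10,10,10,10,10,10,10,10,10,10],
  travel=[
    [2.0,-1.7,-1.5],
    [4.15,-3.2,-3.0],
    [6.3,-4.7,-4.5],
    [8.4,-6.2,-5.95],
    [10.55,-7.7,-7.45],
    [12.7,-9.2,-8.95],
    [14.8,-10.7,-10.4],
    [16.9,-12.2,-11.9],
    [19.05,-13.7,-13.4],
    [21.2,-15.2,-14.9],
  ],
  dr=[
    [0,0,0],
    [0,0,0],
    [0,0,0],
    [0,0,0],
    [0,0,0],
    [0,0,0],
    [0,0,0],
    [0,0,0],
    [0,0,0],
    [0,0,0],
  ],
)

```text
clock: 17.6
position: [505.8, 42.7, 207.2]
ee_rot: [-0.563, 0.769, 0.178, 0.243]
contact_force: [0.7, 0.6, -1.2]
gripper_width: 17.2
grasp_force: 59.5
```

```bash
python3 tip.py
```

```text
17.6 tip work [-49.   23.8  20. ] slant 35.1 Fwork [ 0.79  0.42 -1.19] [ 0.17  0.42 -0.29 -0.85 -0.75  0.14]
```

Call:
move_arm(
  fingers=[10,10,10,10,10,10,10,10,10,10],
  travel=[
    [2.1,-1.6,-1.5],
    [4.25,-3.1,-3.0],
    [6.4,-4.6,-4.5],
    [8.5,-6.1,-5.95],
    [10.65,-7.6,-7.45],
    [12.8,-9.1,-8.95],
    [14.9,-10.6,-10.4],
    [17.0,-12.1,-11.9],
    [19.15,-13.6,-13.4],
    [21.3,-15.1,-14.9],
  ],
  dr=[
    [0,0,0],
    [0,0,0],
    [0,0,0],
    [0,0,0],
    [0,0,0],
    [0,0,0],
    [0,0,0],
    [0,0,0],
    [0,0,0],
    [0,0,0],
  ],
)

```text
clock: 18.6
position: [512.4, 13.4, 207.1]
ee_rot: [-0.563, 0.769, 0.178, 0.243]
contact_force: [0.3, 0.6, 0.1]
gripper_width: 17.0
grasp_force: 59.5
```

```bash
python3 tip.py
```

```text
18.6 tip work [-48.9  -6.2  19.9] slant 35.1 Fwork [0.42 0.55 0.09] [ 0.11  0.44 -0.27 -0.84 -0.79  0.17]
```

Call:
move_arm(
  fingers=[10,10,10,10,10,10,10,10,10,10],
  travel=[
    [2.1,-1.5,-1.6],
    [4.2,-3.0,-3.1],
    [6.3,-4.5,-4.6],
    [8.4,-6.0,-6.05],
    [10.55,-7.5,-7.55],
    [12.7,-9.0,-9.05],
    [14.8,-10.5,-10.5],
    [16.9,-12.0,-12.0],
    [19.05,-13.5,-13.5],
    [21.2,-15.0,-15.0],
  ],
  dr=[
    [0,0,0],
    [0,0,0],
    [0,0,0],
    [0,0,0],
    [0,0,0],
    [0,0,0],
    [0,0,0],
    [0,0,0],
    [0,0,0],
    [0,0,0],
  ],
)

```text
clock: 19.6
position: [518.8, -15.9, 207.2]
ee_rot: [-0.563, 0.769, 0.178, 0.243]
contact_force: [-0.2, 0.4, -1.1]
gripper_width: 17.2
grasp_force: 59.5
```

```bash
python3 tip.py
```

```text
19.6 tip work [-48.9 -36.2  20. ] slant 35.1 Fwork [-0.08  0.38 -1.13] [ 0.05  0.45 -0.25 -0.82 -0.82  0.21]
```

Call:
move_arm(
  fingers=[10,10,10,10,10,10,10,10,10,10],
  travel=[
    [2.1,-1.5,-1.5],
    [4.25,-3.0,-3.0],
    [6.4,-4.5,-4.5],
    [8.5,-6.0,-5.95],
    [10.65,-7.5,-7.45],
    [12.8,-9.0,-8.95],
    [14.9,-10.5,-10.4],
    [17.0,-12.0,-11.9],
    [19.15,-13.5,-13.4],
    [21.3,-15.0,-14.9],
  ],
  dr=[
    [0,0,0],
    [0,0,0],
    [0,0,0],
    [0,0,0],
    [0,0,0],
    [0,0,0],
    [0,0,0],
    [0,0,0],
    [0,0,0],
    [0,0,0],
  ],
)

```text
clock: 20.6
position: [525.3, -45.2, 207.1]
ee_rot: [-0.563, 0.769, 0.178, 0.243]
contact_force: [0.5, 1.1, -1.6]
gripper_width: 17.0
grasp_force: 59.5
```

Call:
move_arm(
  fingers=[10,10,10,10,10,10,10],
  travel=[
    [2.1,-1.5,-1.5],
    [4.25,-3.0,-3.0],
    [6.4,-4.5,-4.5],
    [8.5,-6.0,-5.95],
    [10.65,-7.5,-7.45],
    [12.8,-9,-8.95],
    [12.8,-9,-8.95],
  ],
  dr=[
    [0,0,0],
    [0,0,0],
    [0,0,0],
    [0,0,0],
    [0,0,0],
    [0,0,0],
    [0,0,0],
  ],
)

```text
clock: 21.3
position: [529.2, -63.0, 207.0]
ee_rot: [-0.563, 0.77, 0.178, 0.243]
contact_force: [-0.4, 0.8, -1.0]
gripper_width: 17.1
grasp_force: 59.5
```

```bash
python3 tip.py; python3 -c "
from h import *
delta(*pen2([-20,-84,100]))"
```

```text
21.3 tip work [-49.  -84.4  19.8] slant 35.1 Fwork [-0.2   0.87 -1.03] [-0.04  0.47 -0.21 -0.8  -0.88  0.25]
t 21.3 pos [529.2 -63.  207. ] F [-0.4  0.8 -1. ] w 17.1 g 59.5
travel [-58.4 -24.7 -57. ] dr [-0.0002  0.0008 -0.0011]
```

Call:
move_arm(
  fingers=[10,10,10,10,10,10],
  travel=[
    [-6,-3,-6],
    [-20,-9,-20],
    [-40,-17,-40],
    [-70,-25,-75],
    [-90,-25,-105],
    [-90,-25,-105],
  ],
  dr=[
    [0,0,0],
    [0,0,0],
    [0,0,0],
    [0,0,0],
    [0,0,0],
    [0,0,0],
  ],
)

```text
clock: 21.9
position: [558.4, -57.4, 351.9]
ee_rot: [-0.565, 0.768, 0.174, 0.248]
contact_force: [-0.1, 0.1, -1.2]
gripper_width: 17.0
grasp_force: 59.5
```

```bash
python3 tip.py; python3 -c "
from h import *
delta([509.0,-300.4,310],down(3.2569))"
```

```text
21.9 tip work [-16.8 -86.1 164.7] slant 35.2 Fwork [-0.12  0.12 -1.22] [ 0.    0.32 -0.05 -0.67 -1.09 -0.02]
t 21.9 pos [558.4 -57.4 351.9] F [-0.1  0.1 -1.2] w 17.0 g 59.5
travel [ 225.9  -25.6 -107.7] dr [0.3418 0.5518 1.1155]
```

Call:
move_arm(
  fingers=[10,10,10,10,10,10,10,10,10,10],
  travel=[
    [25,-3,-12],
    [50,-6,-24],
    [75,-9,-36],
    [100,-12,-48],
    [125,-15,-60],
    [150,-18,-72],
    [175,-20,-84],
    [200,-23,-96],
    [226,-25.6,-107.7],
    [226,-25.6,-107.7],
  ],
  dr=[
    [0.038,0.061,0.124],
    [0.076,0.123,0.248],
    [0.114,0.184,0.372],
    [0.152,0.245,0.496],
    [0.19,0.307,0.62],
    [0.228,0.368,0.744],
    [0.266,0.429,0.868],
    [0.304,0.49,0.992],
    [0.342,0.552,1.1155],
    [0.342,0.552,1.1155],
  ],
)

```text
clock: 22.9
position: [505.7, -302.2, 301.3]
ee_rot: [-0.055, 0.998, 0.001, -0.009]
contact_force: [0.2, 0.7, -1.1]
gripper_width: 16.8
grasp_force: 59.5
```

Call:
move_arm(
  fingers=[10,10,10],
  travel=[
    [0,0,0],
    [0,0,0],
    [0,0,0],
  ],
  dr=[
    [0,0,0],
    [0,0,0],
    [0,0,0],
  ],
)

```text
clock: 23.2
position: [507.1, -299.8, 303.6]
ee_rot: [-0.058, 0.998, 0.001, -0.006]
contact_force: [0.4, 0.2, -0.6]
gripper_width: 16.9
grasp_force: 59.5
```

```bash
python3 -c "
from h import *
delta([509.0,-300.4,222],down(3.2569))"
```

```text
t 23.2 pos [ 507.1 -299.8  303.6] F [ 0.4  0.2 -0.6] w 16.9 g 59.5
travel [-2.8 -1.  81.6] dr [ 0.0029 -0.0119  0.0001]
```

Call:
move_arm(
  fingers=[10,10,10,10,10,10],
  travel=[
    [-2,-0.5,25],
    [-2.8,-1,50],
    [-2.8,-1,70],
    [-2.8,-1,75],
    [-2.8,-1,75],
    [-2.8,-1,75],
  ],
  dr=[
    [0.001,-0.005,0],
    [0.003,-0.012,0],
    [0.003,-0.012,0],
    [0.003,-0.012,0],
    [0.003,-0.012,0],
    [0.003,-0.012,0],
  ],
)

```text
clock: 23.8
position: [509.4, -301.0, 229.3]
ee_rot: [-0.057, 0.998, -0.001, 0.0]
contact_force: [0.1, -0.2, -1.3]
gripper_width: 17.2
grasp_force: 59.5
```

```bash
python3 -c "
from h import *
delta([509.0,-300.4,200.5],down(3.2569))"
```

```text
t 23.8 pos [ 509.4 -301.   229.3] F [ 0.1 -0.2 -1.3] w 17.2 g 59.5
travel [ 0.3  0.7 28.8] dr [-0.0012  0.0008 -0.0003]
```

Call:
move_arm(
  fingers=[10,10,10,10,10,10,10],
  travel=[
    [0.3,0.7,7],
    [0.3,0.7,14],
    [0.3,0.7,20],
    [0.3,0.7,25],
    [0.3,0.7,28],
    [0.3,0.7,28.5],
    [0.3,0.7,28.5],
  ],
  dr=[
    [0,0,0],
    [0,0,0],
    [0,0,0],
    [0,0,0],
    [0,0,0],
    [0,0,0],
    [0,0,0],
  ],
)

```text
clock: 24.5
position: [508.1, -300.4, 200.3]
ee_rot: [-0.057, 0.998, -0.0, -0.001]
contact_force: [-2.5, 0.6, 5.1]
gripper_width: 16.9
grasp_force: 60.4
```

```bash
python3 -c "
from h import *
delta([509.0,-300.4,200.3],down(3.2569));print(arm.read_state()['wrist_torque'])"
```

```text
t 24.5 pos [ 508.1 -300.4  200.3] F [-2.5  0.6  5.1] w 16.9 g 60.4
travel [-0.9 -0.2 -0. ] dr [ 0.0001 -0.0021 -0.0008]
[0.5262544  0.5902149  0.00639075]
```

It is seated at the same height as when picked up, with a light upward load. I'll release and rise.

Call:
move_arm(
  fingers=[45,45,45,45,45,45,45,45,45,45],
  travel=[
    [0,0,0],
    [0,0,0],
    [0,0,0],
    [0,0,0],
    [0,0,-15],
    [0,0,-40],
    [0,0,-80],
    [0,0,-120],
    [0,40,-150],
    [0,80,-150],
  ],
  dr=[
    [0,0,0],
    [0,0,0],
    [0,0,0],
    [0,0,0],
    [0,0,0],
    [0,0,0],
    [0,0,0],
    [0,0,0],
    [0,0,0],
    [0,0,0],
  ],
)

```text
clock: 25.5
position: [500.3, -221.0, 354.3]
ee_rot: [-0.056, 0.998, -0.002, 0.004]
contact_force: [-0.3, 0.9, 0.5]
gripper_width: 44.8
grasp_force: 0.0
```

Call:
move_arm(
  fingers=[45,45,45,45],
  travel=[
    [0,50,0],
    [0,100,0],
    [0,120,0],
    [0,120,0],
  ],
  dr=[
    [0,0,0],
    [0,0,0],
    [0,0,0],
    [0,0,0],
  ],
)

```text
clock: 25.9
position: [485.3, -99.5, 349.9]
ee_rot: [-0.059, 0.998, 0.0, -0.0]
contact_force: [-0.0, -0.1, 0.2]
gripper_width: 45.2
grasp_force: 0.0
```

```bash
python3 - <<'E'
from bench import arm
import cv2,numpy as np
a=arm.get_image("scene")[:,:,::-1];b=arm.get_image("top")[:,:,::-1];z=lambda c:cv2.resize(c,(400,300),interpolation=cv2.INTER_CUBIC)
cv2.imwrite("pics/end.png",np.vstack([np.hstack([z(a[140:215,215:315]),z(b[205:295,380:500])]),np.hstack([z(a),z(b)])]))
E
```

```text
(no output)
```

View pics/end.png

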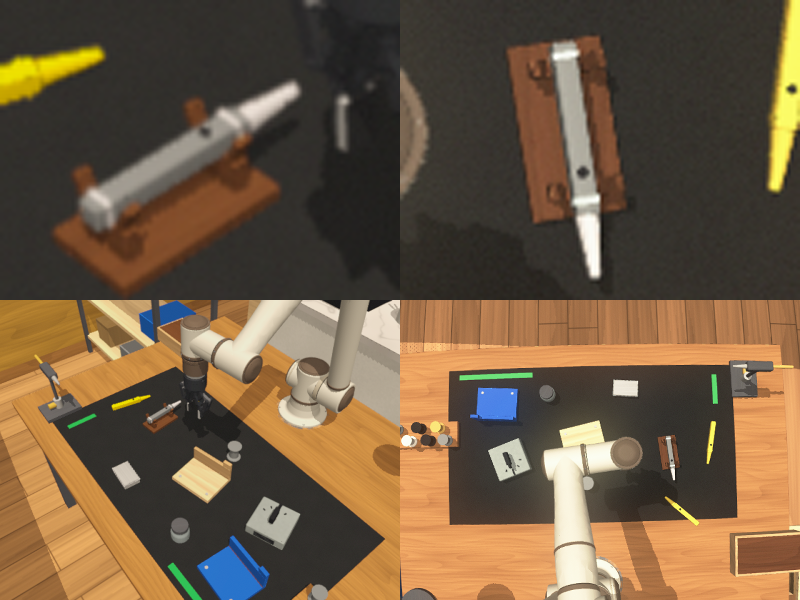

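The final picture shows the pen lying in both saddles with its nose the original way (top panels). The spool, jar and tin are where they were, the knob is still on the long mark, and the gripper is clear.

```bash
python3 -c "
from bench import arm
print(arm.job_done())"
```

```text
the job is handed in; nothing more can be done
None
```

The job is handed in at about 26 s: selector on the long mark, seam passed at 3 cm/s and 35° slant with the nose about 7–8 mm from the joint by arm readings (cameras could not see it), and pen back in both saddles; before the pass I touched the wall once, about 2 cm above the joint, at about 4 N.

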